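# Show the base of the marked spice jar to the phone

## Robot

A 6-joint arm with a two-finger parallel gripper is mounted at the origin on a cart in front of the work surface, level with it; the furniture and walls round the work are solid. World frame = base frame: x ahead of the robot, y to its left, z up, the work surface at z = 0. Lengths are in m, angles in degrees, forces in N, time in s.
With the tool pointing down it reaches from about 0.35 to 0.875 m from the base axis. Payload 4.2 kg.
Tool frame: the origin (TCP) lies on the centre line of the jaws, within the pads' length; the fingertips stand 25 mm ahead of it and the grasp point (between the pads) lies 6 mm ahead of it; z points along the fingers, y is the line along which they close (so a half turn about z gives the same grasp; the last joint's range is limited). The gripper opens to 87 mm and grips with 3 to 60 N. Pads are 19 mm wide; open, the fingers measure 117 mm over their backs; the gripper's body (75 mm by 190 mm) begins 51 mm behind the grasp point.
Start: joints at [86.207, 22.042, 0.453, 0, -68.411, -14.817], TCP at [0.199, 0.592, 0.248] pointing down, gripper open.
Joint ranges: [-179.83, 179.83], [-69.29, 118.12], [-61.27, 80.66], [-181.25, 117.63], [-171.15, -9.14], [-177.46, 177.46]. Speed limits (degrees/s): [159.86, 159.86, 180, 180, 180, 180].

## Interface

Orientations are given as a 3x3 rotation matrix whose columns are the frame's x, y, z axes.
In Python, from station import r gives the robot as it stands.
- The arm moves only by the tool move_arm, never from a script. Its argument "series" is a list of rows, each an object with "grip": the opening, from 0 (shut) to 1 (fully open); "xyz": the shift along the tool's x, y, z in mm, a list of three; "angular": the turn, a rotation vector about the tool's x, y, z in rad, a list of three. A call has 1 to 10 rows; each row is the pose to reach, as a shift and turn from the pose commanded when the call began, along the tool's axes at that moment; what a row does not reach only later rows make up. A row lasts 1/10 s, in which the tool goes at most 50 mm and 8.59 degrees, less where a joint would pass 70% of its speed; a pose out of reach is approached as far as the arm can. A call with a gripper value outside its range is refused whole. The fingers move at their own pace and stop on an object; the grip force is fixed at half the most. Time passes only in rows, so rows that repeat a pose let the fingers close. It gives the time, the measured TCP pose, the force, the opening and the grip force at its end, in the units of the state.
- r.sense(): the state, without advancing time (a new reading comes with each control period).
- r.capture(name): name is "side" or "top" or "wrist"; returns a dict with "img" (420x560x3 uint8, red, green, blue), "camera_matrix" (3x3 intrinsics, pixels), "rvec" (rotation vector, rad) and "tvec" (3), from world to camera coordinates, as OpenCV has them; the wrist camera has in their place "hand_eye" (4x4, takes a point from camera to tool coordinates, whose origin is the TCP and whose axes are the flange's). Camera axes: x right, y down, z forward; pixel columns grow to the right and rows downward; lengths in m; the calibration is good to about 2 mm. A picture is of the moment at which its call begins: read the wrist's pose just before it. There is no depth.
- r.finish_job(): hands the job in; it is judged then, once.
The state is a dict: "time_s": time; "joints": joint angles; "joint_velocities": joint speeds; "effort": joint torques, N m; "tcp_pos": TCP position; "ee_rot": TCP orientation; "wrist_force": force on the tool from outside, world axes, zero at the start; "moment": the same for the moment, N m; "gripper_width": opening from 0.0 (shut) to 1.0 (fully open); "gripper_force": force on a finger pad.
Only numpy, scipy, OpenCV 4.12 (cv2) and the standard library are available. Lean on these libraries where they do the work, as an engineer would, in place of code of your own. Each camera call takes 0.05 s, during which the arm holds its last target. There are 200 camera calls.

## Task

Our spices get a stock check by phone, and the date is stamped on the base of each jar: take the jar that has the upright card standing in front of it out of the spice rack and hold it in the air over the phone's front camera, cap away from the phone, so that its base faces the camera squarely (the jar's axis at right angles to the sloping screen), centred on the camera and about 9 cm from it. Touch neither the phone nor its stand and leave the other jars and the things standing around in their places. Finish still holding the jar there, steady: do not put it down or let go.

Things in the scene. Friction and masses are not known exactly. Their poses are not given: they have to be found in the camera images.
- jar_a: spice jar with a dark screw cap, straight round body 41 mm in diameter and 105 mm tall, 77 to 154 g; origin at the centre of its base, z up through the cap. Stands upright in one of the rack's wells (which one varies), base 8 mm above the table
- jar_b: spice jar with a dark screw cap, straight round body 41 mm in diameter and 105 mm tall, 77 to 154 g; origin at the centre of its base, z up through the cap. Stands upright in one of the rack's wells (which one varies), base 8 mm above the table
- jar_c: spice jar with a dark screw cap, straight round body 41 mm in diameter and 105 mm tall, 77 to 154 g; origin at the centre of its base, z up through the cap. Stands upright in one of the rack's wells (which one varies), base 8 mm above the table
- card: the marker: a dark-wood card holder 16x34x12 mm with a plain card standing up in it, leaning back 20 degrees towards the jars, 30 mm wide, top 49 mm above the holder's underside (61 mm above the table). Fixed on the rack's front ledge straight in front of one of the three wells (54.5 mm from that well's axis; the other wells are over 100 mm away); which well varies. Origin at the centre of the holder's underside
- holder_1: empty card holder, a low dark-wood slotted block 16x34x12 mm on the rack's ledge, fixed, in front of another well; origin at the centre of its underside
- holder_2: empty card holder, a low dark-wood slotted block 16x34x12 mm on the rack's ledge, fixed, in front of another well; origin at the centre of its underside
- rack: spice rack, fixed: pale wood block 76 mm deep (x), 300 mm long (y), 36 mm high, with three round vertical wells, 47 mm wide, 28 mm deep, at y = -95, 0 and +95 mm of its frame; a ledge 34 mm deep and 12 mm high runs along its front (-x of its frame, facing the robot). Origin at the centre of the block's underside, z up. It stands left or right of the middle, the phone on the other side
- stand: wooden phone stand, fixed, base 130x86 mm, its low end towards the robot; origin under the centre of its base, on the table, z up
- phone: phone, 152x74x9 mm, fixed on the stand, screen up, its surface sloping 35 degrees from level, low end towards the robot (within about 20 degrees); origin at its centre, 62 mm above the table; x along its length up the slope, y across, z square out of the screen (up and back towards the robot, 35 degrees from vertical)
- lens (a point): the phone's front camera, a small round lens in a metal ring at the upper end of the screen, on its centre line, 12 mm from the top edge; about 103 mm above the table; axes as the phone's, z is the direction in which the camera looks
- garlic: garlic bulb, about 60 mm, loose, stands behind the rack; bystander, origin at its underside
- tin: food tin, 57 mm in diameter, 72 mm tall, loose, stands behind the phone; bystander, origin at its underside
- mug: mug, 101 mm tall, loose, at the back of the table; bystander, origin at its underside
- tea_box: glass box of tea bags, 87x83x97 mm, loose, at the back of the table; bystander, origin at its underside
- canister: round canister with a wooden lid, 70 mm in diameter, 110 mm tall, loose, at the back of the table; bystander, origin at its underside

How it is judged (in metres and radians):
On the way:
1. the jar behind the upright card is held by the fingers, clear of the rack (((horizontal distance between each of jar_b, jar_c and card above 0.075 m and height (world z) of jar_a above 0.06 m and contact force between jar_a and rack below 0.1 N and contact force between jar_a and the fingers above 1 N) or (horizontal distance between each of jar_a, jar_c and card above 0.075 m and height (world z) of jar_b above 0.06 m and contact force between jar_b and rack below 0.1 N and contact force between jar_b and the fingers above 1 N) or (horizontal distance between each of jar_a, jar_b and card above 0.075 m and height (world z) of jar_c above 0.06 m and contact force between jar_c and rack below 0.1 N and contact force between jar_c and the fingers above 1 N))), for 0.2 s.
At the end, for the whole second after the job is handed in: Fingers hold the carded jar, off rack and stand: base centre 60-120 mm out from the lens along its viewing line and within 22 mm of it both ways, axis within 0.2 rad of that line, cap away, still (30 mm/s, 0.2 rad/s). Other jars upright, within 15 mm of their starts (((horizontal distance between each of jar_b, jar_c and card above 0.075 m and z of jar_a in the frame of lens between 0.06 and 0.12 m and x of jar_a in the frame of lens between -0.022 and 0.022 m and y of jar_a in the frame of lens between -0.022 and 0.022 m and angle between the z axis of jar_a and the z axis of lens, either way round below 0.2 rad and angle between jar_a's own z axis and vertical below 1 rad and contact force between jar_a and the fingers above 1 N and contact force between jar_a and rack below 0.1 N and contact force between jar_a and stand below 0.1 N and linear speed of jar_a below 0.03 m/s and angular speed of jar_a below 0.2 rad/s and distance of each of jar_b, jar_c from where it was at the start of the episode below 0.015 m and angle between each of jar_b, jar_c's own z axis and vertical below 0.15 rad) or (horizontal distance between each of jar_a, jar_c and card above 0.075 m and z of jar_b in the frame of lens between 0.06 and 0.12 m and x of jar_b in the frame of lens between -0.022 and 0.022 m and y of jar_b in the frame of lens between -0.022 and 0.022 m and angle between the z axis of jar_b and the z axis of lens, either way round below 0.2 rad and angle between jar_b's own z axis and vertical below 1 rad and contact force between jar_b and the fingers above 1 N and contact force between jar_b and rack below 0.1 N and contact force between jar_b and stand below 0.1 N and linear speed of jar_b below 0.03 m/s and angular speed of jar_b below 0.2 rad/s and distance of each of jar_a, jar_c from where it was at the start of the episode below 0.015 m and angle between each of jar_a, jar_c's own z axis and vertical below 0.15 rad) or (horizontal distance between each of jar_a, jar_b and card above 0.075 m and z of jar_c in the frame of lens between 0.06 and 0.12 m and x of jar_c in the frame of lens between -0.022 and 0.022 m and y of jar_c in the frame of lens between -0.022 and 0.022 m and angle between the z axis of jar_c and the z axis of lens, either way round below 0.2 rad and angle between jar_c's own z axis and vertical below 1 rad and contact force between jar_c and the fingers above 1 N and contact force between jar_c and rack below 0.1 N and contact force between jar_c and stand below 0.1 N and linear speed of jar_c below 0.03 m/s and angular speed of jar_c below 0.2 rad/s and distance of each of jar_a, jar_b from where it was at the start of the episode below 0.015 m and angle between each of jar_a, jar_b's own z axis and vertical below 0.15 rad))); the arm keeps its last pose, push and grip.
It fails at once if the phone or its stand is touched with more than 1 N (contact force between stand and anything else above 1 N).
It fails at once if a jar without the card in front of it is moved by more than 30 mm while the marked one still stands in the rack ((distance of jar_a from where it was at the start of the episode above 0.03 m and horizontal distance between jar_b and card below 0.075 m and distance of jar_b from where it was at the start of the episode below 0.02 m) or (distance of jar_a from where it was at the start of the episode above 0.03 m and horizontal distance between jar_c and card below 0.075 m and distance of jar_c from where it was at the start of the episode below 0.02 m) or (distance of jar_b from where it was at the start of the episode above 0.03 m and horizontal distance between jar_a and card below 0.075 m and distance of jar_a from where it was at the start of the episode below 0.02 m) or (distance of jar_b from where it was at the start of the episode above 0.03 m and horizontal distance between jar_c and card below 0.075 m and distance of jar_c from where it was at the start of the episode below 0.02 m) or (distance of jar_c from where it was at the start of the episode above 0.03 m and horizontal distance between jar_a and card below 0.075 m and distance of jar_a from where it was at the start of the episode below 0.02 m) or (distance of jar_c from where it was at the start of the episode above 0.03 m and horizontal distance between jar_b and card below 0.075 m and distance of jar_b from where it was at the start of the episode below 0.02 m)).
It fails at once if a bystander is moved by more than 30 mm (distance of any of garlic, tin, mug, tea_box, canister from where it was at the start of the episode above 0.03 m).
It also fails if it takes over 35 s, if anything falls off the work surface, if the arm or the gripper's body presses on something with over 40 N, if the wrist force passes 120 N, or if a joint passes its speed limit or range.

## Working session

There is one attempt and no reset: what is moved stays moved. The work goes in short steps, Python scripts to look and compute and a tool call to move; the robot and the scene stay as the last step left them, time stands still between calls to the robot, and variables do not carry over. Pictures are saved under pics/ and viewed, at most 10 in all, crops included, and the job is handed in when it is done.

Besides the shell and the picture viewer there is one more tool, called after "Call:" as name(argument=value, ...) on one line, values as JSON. move_arm: Moves the arm, as the interface text tells. Its arguments: {"type":"object","properties":{"series":{"type":"array"}},"required":["series"]}

```bash
mkdir -p pics
cat > h.py <<'E'
import numpy as np, cv2
from station import r
def save(n,f):
    c=r.capture(n); cv2.imwrite(f'pics/{f}.png',c['img'][:,:,::-1]); np.save(f'pics/{f}.npy',c,allow_pickle=True); return c
def load(f): return np.load(f'pics/{f}.npy',allow_pickle=True).item()
def ray(c,u,v):
    K=c['camera_matrix']; R=cv2.Rodrigues(np.array(c['rvec'],float))[0]; t=np.array(c['tvec'],float).reshape(3)
    d=R.T@np.linalg.inv(K)@np.array([u,v,1.]); o=-R.T@t
    return o,d/np.linalg.norm(d)
def onz(c,u,v,z):
    o,d=ray(c,u,v); return o+d*(z-o[2])/d[2]
def tri(a,b):
    (o,d),(p,e)=a,b
    s=np.linalg.lstsq(np.c_[d,-e],p-o,rcond=None)[0]
    x,y=o+s[0]*d,p+s[1]*e
    return (x+y)/2,np.linalg.norm(x-y)
E
python3 - <<'E'
from h import *
import numpy as np
np.set_printoptions(precision=4,suppress=True)
s=r.sense();print(s['tcp_pos'],s['ee_rot'],s['time_s'])
a=save('top','top0');b=save('side','side0')
for c in(a,b):print(ray(c,280,210))
cv2.imwrite('pics/both.png',cv2.resize(np.vstack([a['img'],b['img']])[:,:,::-1],(560,840))[:420]) if 0 else 0
E
```

```text
[0.1992 0.5918 0.2465] [[ 0.9477 -0.3193 -0.0006]
 [-0.3193 -0.9477 -0.0021]
 [ 0.0001  0.0021 -1.    ]] 0.0
(array([ 0.3682, -0.0385,  1.0999]), array([ 0.2084,  0.0054, -0.978 ]))
(array([0.1967, 0.5367, 0.6397]), array([ 0.4028, -0.6485, -0.6458]))
```

View pics/top0.png

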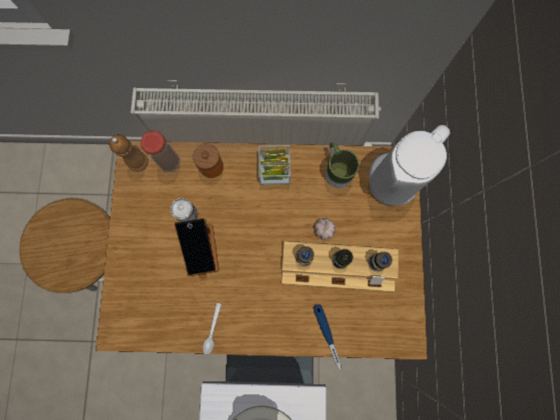

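View pics/side0.png

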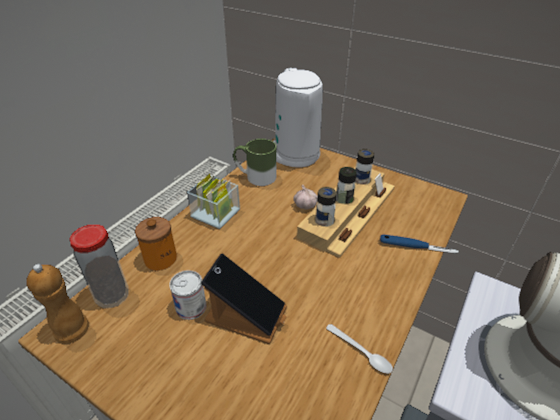

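The top view shows the upright card at about (376,281), in front of the right-hand jar (382,261), which is at -y. The phone is at about (196,246) with its lens near (190,226). The side view agrees: the card is at (380,186) and the lens at (218,270). Next I'll crop both for exact pixels.

Run:
```python
from h import *
a=cv2.imread('pics/top0.png');b=cv2.imread('pics/side0.png')
f=lambda i,x,y,w,h,k:cv2.resize(i[y:y+h,x:x+w],None,fx=k,fy=k,interpolation=cv2.INTER_CUBIC)
m=np.zeros((600,800,3),np.uint8)
m[:300,:400]=f(a,275,230,133,75,3)[:300,:399].shape and cv2.copyMakeBorder(f(a,275,230,133,75,3),0,75,0,1,0)
m[:300,400:]=f(a,150,205,100,75,4)
m[300:,:400]=f(b,310,140,100,75,4)
m[300:,400:]=f(b,195,250,100,75,4)
cv2.imwrite('pics/crop.png',m)
```

```text
(no output)
```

View pics/crop.png

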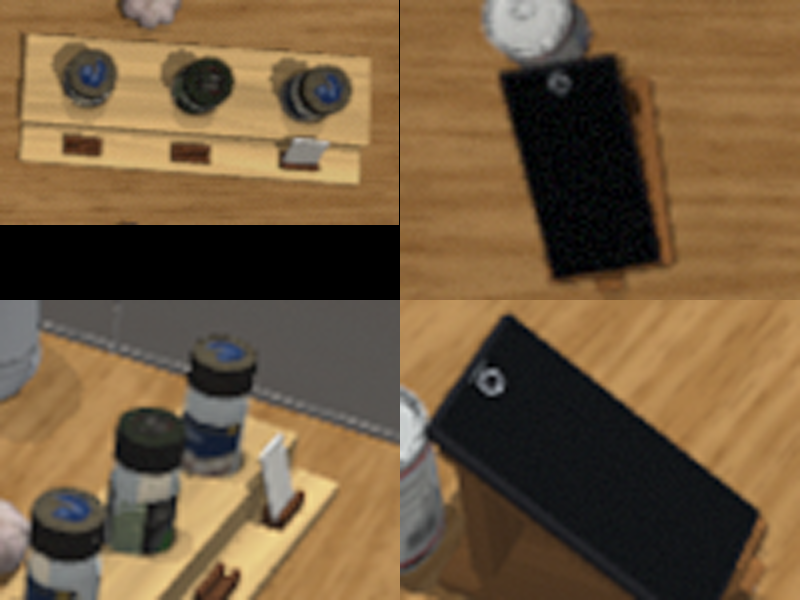

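Run:
```python
from h import *
np.set_printoptions(precision=4,suppress=True)
a,b=load('top0'),load('side0')
def T(n,p,q): print(n,*tri(ray(a,*p),ray(b,*q)))
T('lens',(190,226),(217.75,270.25)); print(onz(a,190,226,.103))
T('jarR top',(383.7,260),(366,152.8)); print(onz(a,383.7,260,.113))
for p,z in (((175.5,223),.108),((203.5,219),.108),((215,270.5),.022),((188,274.25),.022)): print('ph',onz(a,*p,z))
T('pA',(175.5,223),(202.5,283)); T('pB',(203.5,219),(222.5,253.75)); T('pC',(215,270.5),(285,303.75))
print('jarL',onz(a,305,254,.113),'jarM',onz(a,275+206/3,230+82/3,.113))
for p,z in (((275+24/3,230+33/3),.036),((275+370/3,230+58/3),.036),((275+360/3,230+184/3),.012),((275+20/3,230+160/3),.012)): print('rack',onz(a,*p,z))
for n,p,z in (('kettle',(418,155),.3),('kettle base',(395,205),0),('card',(377,283),.0)): print(n,onz(a,*p,z))
```

```text
lens [0.5361 0.1913 0.1017] 0.0027195998876366027
[0.5347 0.1903 0.103 ]
jarR top [ 0.4618 -0.2864  0.1131] 0.0027904748918206198
[ 0.4605 -0.2868  0.113 ]
ph [0.5406 0.2258 0.108 ]
ph [0.5523 0.1568 0.108 ]
ph [0.4309 0.135  0.022 ]
ph [0.4194 0.2056 0.022 ]
pA [0.5416 0.2274 0.1015] 0.00021811828197062632
pB [0.5533 0.1577 0.1038] 0.0006299156818936508
pC [0.4321 0.1359 0.019 ] 0.002219109701785061
jarL [ 0.4706 -0.0963  0.113 ] jarM [ 0.4647 -0.1901  0.113 ]
rack [ 0.5115 -0.0424  0.036 ]
rack [ 0.4965 -0.3453  0.036 ]
rack [ 0.3884 -0.3397  0.012 ]
rack [ 0.402  -0.0415  0.012 ]
kettle [ 0.6613 -0.3164  0.3   ]
kettle base [ 0.624  -0.3507  0.    ]
card [ 0.4094 -0.2958  0.    ]
```

```bash
cat >> h.py <<'E'
from scipy.spatial.transform import Rotation as Ro
def go(p,R):
    s=r.sense(); R0=np.array(s['ee_rot']); 
    return np.round(1000*R0.T@(np.array(p)-s['tcp_pos']),1),np.round(Ro.from_matrix(R0.T@R).as_rotvec(),3)
yg=np.array([-.053,-1,0]);yg/=np.linalg.norm(yg)
zg=np.array([0,0,-1.]);RG=np.c_[np.cross(yg,zg),yg,zg]
JAR=np.array([.461,-.2866])
ph=np.radians(9.8);n=np.array([-np.sin(np.radians(35))*np.cos(ph),-np.sin(np.radians(35))*np.sin(ph),np.cos(np.radians(35))])
LENS=np.array([.5355,.191,.102])
yh=np.array([np.sin(ph),-np.cos(ph),0]);RH=np.c_[np.cross(yh,-n),yh,-n]
E
python3 - <<'E'
from h import *
print(go([.45,.0,.26],RG),go([*JAR,.2],RG))
E
```

```text
(array([426.6, 480.8, -12.4]), array([ 0.002,  0.   , -0.272])) (array([528.5, 748.8,  48.1]), array([ 0.002,  0.   , -0.272]))
```

Call:
move_arm(series=[{"grip":1,"xyz":[427,481,-12],"angular":[0,0,-0.272]},{"grip":1,"xyz":[427,481,-12],"angular":[0,0,-0.272]},{"grip":1,"xyz":[427,481,-12],"angular":[0,0,-0.272]},{"grip":1,"xyz":[427,481,-12],"angular":[0,0,-0.272]},{"grip":1,"xyz":[427,481,-12],"angular":[0,0,-0.272]},{"grip":1,"xyz":[427,481,-12],"angular":[0,0,-0.272]},{"grip":1,"xyz":[427,481,-12],"angular":[0,0,-0.272]},{"grip":1,"xyz":[427,481,-12],"angular":[0,0,-0.272]},{"grip":1,"xyz":[427,481,-12],"angular":[0,0,-0.272]},{"grip":1,"xyz":[427,481,-12],"angular":[0,0,-0.272]}])

```text
time_s: 1.1
tcp_pos: [0.3947, 0.1301, 0.257]
ee_rot: [[0.999, -0.052, 0.0], [-0.052, -0.999, 0.0], [0.0, -0.0, -1.0]]
wrist_force: [1.4, 1.1, 0.3]
gripper_width: 0.996
gripper_force: 0.0
```

Run:
```python
from h import *
s=r.sense();print(s['time_s'],s['tcp_pos'],np.round(s['joints'],1),go([*JAR,.2],RG))
```

```text
1.1 [0.39466149 0.13006136 0.25696225] [ 40.9   0.6 -25.8  -0.  -63.7  46.2] (array([ 88. , 412.7,  56.8]), array([-0.   , -0.   ,  0.001]))
```

Call:
move_arm(series=[{"grip":1,"xyz":[88,413,57],"angular":[0,0,0]},{"grip":1,"xyz":[88,413,57],"angular":[0,0,0]},{"grip":1,"xyz":[88,413,57],"angular":[0,0,0]},{"grip":1,"xyz":[88,413,57],"angular":[0,0,0]},{"grip":1,"xyz":[88,413,57],"angular":[0,0,0]},{"grip":1,"xyz":[88,413,57],"angular":[0,0,0]},{"grip":1,"xyz":[88,413,57],"angular":[0,0,0]},{"grip":1,"xyz":[88,413,57],"angular":[0,0,0]},{"grip":1,"xyz":[88,413,57],"angular":[0,0,0]},{"grip":1,"xyz":[88,413,57],"angular":[0,0,0]}])

```text
time_s: 2.1
tcp_pos: [0.4602, -0.2877, 0.1981]
ee_rot: [[0.998, -0.058, -0.003], [-0.058, -0.998, 0.001], [-0.003, -0.0, -1.0]]
wrist_force: [0.0, 0.7, -0.2]
gripper_width: 1.001
gripper_force: 0.0
```

Run:
```python
from h import *
s=r.sense();c=save('wrist','w1')
print(s['time_s'],s['tcp_pos'],np.round(s['joints'],1),go([*JAR,.082],RG))
H=np.array(c['hand_eye']);K=c['camera_matrix'];R0=np.array(s['ee_rot'])
P=np.array([*JAR,.113]);q=np.linalg.inv(H)@np.r_[R0.T@(P-s['tcp_pos']),1]
print('expected cap px',(K@q[:3]/q[2])[:2])
```

```text
2.1 [ 0.46024689 -0.28772559  0.19813207] [-14.9  16.6 -15.3   0.  -58.3 101.6] (array([  1.2,   0.4, 116.5]), array([-0.001,  0.002, -0.003]))
expected cap px [275.16866829 228.73537064]
```

View pics/w1.png

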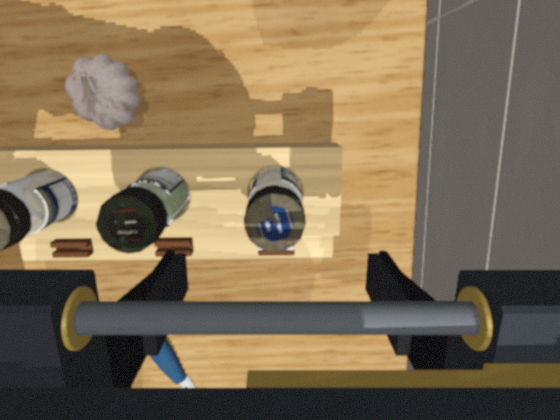

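The wrist view puts the marked jar's cap at (275,225), against a predicted (275,229), so it sits between the fingers. I'll descend and close.

Call:
move_arm(series=[{"grip":1,"xyz":[1,0,30],"angular":[0,0,0]},{"grip":1,"xyz":[1,0,60],"angular":[0,0,0]},{"grip":1,"xyz":[1,0,85],"angular":[0,0,0]},{"grip":1,"xyz":[1,0,105],"angular":[0,0,0]},{"grip":1,"xyz":[1,0,116],"angular":[0,0,0]},{"grip":1,"xyz":[1,0,116],"angular":[0,0,0]},{"grip":0,"xyz":[1,0,116],"angular":[0,0,0]},{"grip":0,"xyz":[1,0,116],"angular":[0,0,0]},{"grip":0,"xyz":[1,0,116],"angular":[0,0,0]},{"grip":0,"xyz":[1,0,116],"angular":[0,0,0]}])

```text
time_s: 3.15
tcp_pos: [0.4621, -0.2852, 0.0847]
ee_rot: [[0.999, -0.053, 0.002], [-0.053, -0.999, -0.0], [0.002, 0.0, -1.0]]
wrist_force: [-0.1, 0.1, 0.4]
gripper_width: 0.723
gripper_force: 0.0
```

Call:
move_arm(series=[{"grip":0,"xyz":[0,0,0],"angular":[0,0,0]},{"grip":0,"xyz":[0,0,0],"angular":[0,0,0]},{"grip":0,"xyz":[0,0,0],"angular":[0,0,0]},{"grip":0,"xyz":[0,0,0],"angular":[0,0,0]},{"grip":0,"xyz":[0,0,0],"angular":[0,0,0]}])

```text
time_s: 3.65
tcp_pos: [0.4618, -0.2852, 0.084]
ee_rot: [[0.999, -0.053, 0.0], [-0.053, -0.999, -0.0], [0.0, 0.0, -1.0]]
wrist_force: [-1.5, -0.2, 1.0]
gripper_width: 0.462
gripper_force: 30.0
```

Gripped: the opening is 40 mm at 30 N. I'll lift.

Call:
move_arm(series=[{"grip":0,"xyz":[0,0,-10],"angular":[0,0,0]},{"grip":0,"xyz":[0,0,-25],"angular":[0,0,0]},{"grip":0,"xyz":[0,0,-50],"angular":[0,0,0]},{"grip":0,"xyz":[0,0,-80],"angular":[0,0,0]},{"grip":0,"xyz":[0,0,-115],"angular":[0,0,0]},{"grip":0,"xyz":[0,0,-150],"angular":[0,0,0]},{"grip":0,"xyz":[0,0,-185],"angular":[0,0,0]},{"grip":0,"xyz":[0,0,-210],"angular":[0,0,0]},{"grip":0,"xyz":[0,0,-220],"angular":[0,0,0]},{"grip":0,"xyz":[0,0,-220],"angular":[0,0,0]}])

```text
time_s: 4.65
tcp_pos: [0.462, -0.285, 0.3051]
ee_rot: [[0.999, -0.053, 0.003], [-0.053, -0.999, -0.0], [0.003, 0.0, -1.0]]
wrist_force: [-0.1, 0.5, -0.5]
gripper_width: 0.461
gripper_force: 30.0
```

Run:
```python
from h import *
s=r.sense()
print(s['time_s'],s['tcp_pos'],s['gripper_width'],s['gripper_force'],s['wrist_force'])
T=LENS+n*(.09+.076); print(T,go(T+n*.06+[0,0,.04],RH),go([.43,-.05,.32],RG))
```

```text
4.65 [ 0.46195187 -0.28496818  0.3051322 ] 0.46148547536965107 29.99776143207697 [-0.05771291  0.50336269 -0.51660683]
[0.44167568 0.17479373 0.23797924] (array([ -78. , -450.4,  -22.3]), array([ 0.069,  0.606, -0.217])) (array([ -44.3, -232.9,  -15.1]), array([ 0.   , -0.003,  0.   ]))
```

Call:
move_arm(series=[{"grip":0,"xyz":[-3,-15,-1],"angular":[0.002,0.02,-0.007]},{"grip":0,"xyz":[-8,-45,-2],"angular":[0.007,0.06,-0.022]},{"grip":0,"xyz":[-14,-80,-4],"angular":[0.012,0.11,-0.04]},{"grip":0,"xyz":[-22,-120,-6],"angular":[0.018,0.16,-0.058]},{"grip":0,"xyz":[-29,-160,-8],"angular":[0.025,0.215,-0.077]},{"grip":0,"xyz":[-36,-200,-10],"angular":[0.031,0.27,-0.096]},{"grip":0,"xyz":[-43,-240,-12],"angular":[0.037,0.32,-0.116]},{"grip":0,"xyz":[-50,-280,-14],"angular":[0.043,0.375,-0.135]},{"grip":0,"xyz":[-56,-310,-16],"angular":[0.048,0.417,-0.15]},{"grip":0,"xyz":[-58,-320,-16],"angular":[0.049,0.43,-0.154]}])

```text
time_s: 5.65
tcp_pos: [0.4179, 0.0391, 0.3175]
ee_rot: [[0.904, 0.112, 0.413], [0.096, -0.994, 0.06], [0.417, -0.014, -0.909]]
wrist_force: [1.3, -0.1, -1.3]
gripper_width: 0.464
gripper_force: 30.0
```

Run:
```python
from h import *
s=r.sense()
print(s['time_s'],s['tcp_pos'],np.round(s['joints'],1))
T=LENS+n*(.09+.076); print(go(T+n*.05,RH),go(T,RH))
```

```text
5.65 [0.41794806 0.03912855 0.3175137 ] [ 34.8 -14.5 -38.7  15.5 -44.5  52.4]
(array([  -7.7, -129.9,   41. ]), array([ 0.017,  0.18 , -0.058])) (array([   1.3, -131. ,   90.2]), array([ 0.017,  0.18 , -0.058]))
```

Call:
move_arm(series=[{"grip":0,"xyz":[-1,-15,4],"angular":[0.002,0.02,-0.007]},{"grip":0,"xyz":[-2,-40,12],"angular":[0.005,0.055,-0.018]},{"grip":0,"xyz":[-4,-65,20],"angular":[0.009,0.09,-0.029]},{"grip":0,"xyz":[-6,-90,28],"angular":[0.012,0.125,-0.04]},{"grip":0,"xyz":[-7,-115,36],"angular":[0.015,0.16,-0.052]},{"grip":0,"xyz":[-8,-130,41],"angular":[0.017,0.18,-0.058]},{"grip":0,"xyz":[-8,-130,41],"angular":[0.017,0.18,-0.058]},{"grip":0,"xyz":[-8,-130,41],"angular":[0.017,0.18,-0.058]}])

```text
time_s: 6.45
tcp_pos: [0.4157, 0.1675, 0.2795]
ee_rot: [[0.809, 0.165, 0.565], [0.135, -0.986, 0.094], [0.572, 0.001, -0.82]]
wrist_force: [0.4, 0.1, -0.4]
gripper_width: 0.46
gripper_force: 30.0
```

Run:
```python
from h import *
s=r.sense()
print(s['time_s'],s['tcp_pos'],np.round(s['joints'],1),s['gripper_force'])
T=LENS+n*(.09+.076); print(go(T,RH))
```

```text
6.45 [0.41565122 0.16753993 0.27952095] [ 48.3 -11.7 -55.9  52.4 -27.    7.5] 29.997700777452394
(array([-1.7, -2.9, 49.4]), array([ 0.004,  0.002, -0.004]))
```

Call:
move_arm(series=[{"grip":0,"xyz":[-1,-2,10],"angular":[0.004,0.002,-0.004]},{"grip":0,"xyz":[-2,-3,22],"angular":[0.004,0.002,-0.004]},{"grip":0,"xyz":[-2,-3,34],"angular":[0.004,0.002,-0.004]},{"grip":0,"xyz":[-2,-3,44],"angular":[0.004,0.002,-0.004]},{"grip":0,"xyz":[-2,-3,49],"angular":[0.004,0.002,-0.004]},{"grip":0,"xyz":[-2,-3,49],"angular":[0.004,0.002,-0.004]},{"grip":0,"xyz":[-2,-3,49],"angular":[0.004,0.002,-0.004]},{"grip":0,"xyz":[-2,-3,49],"angular":[0.004,0.002,-0.004]}])

```text
time_s: 7.25
tcp_pos: [0.4423, 0.1759, 0.2406]
ee_rot: [[0.805, 0.17, 0.569], [0.138, -0.985, 0.1], [0.577, -0.002, -0.816]]
wrist_force: [-0.8, -0.1, -0.4]
gripper_width: 0.466
gripper_force: 30.0
```

Run:
```python
from h import *
s=r.sense();b=save('side','side1');a=save('top','top1')
T=LENS+n*(.09+.076); print(s['time_s'],go(T,RH),np.abs(s['joint_velocities']).max())
R=np.array(s['ee_rot']);base=s['tcp_pos']+R[:,2]*.076;K=b['camera_matrix']
print([cv2.projectPoints(p.reshape(1,3),np.array(b['rvec'],float),np.array(b['tvec'],float),K,None)[0].ravel() for p in (base,base-R[:,2]*.105,LENS)])
m=np.vstack([b['img'][120:420],a['img'][120:420]])[:,:,::-1]
cv2.imwrite('pics/fin.png',m)
```

```text
7.25 (array([-2.1,  1.3,  1.7]), array([-0.002, -0.005, -0.001])) 0.5322926634240429
[array([242.42257878, 247.64928928]), array([278.02050374, 216.39815173]), array([218.91171107, 270.33449591])]
```

View pics/fin.png

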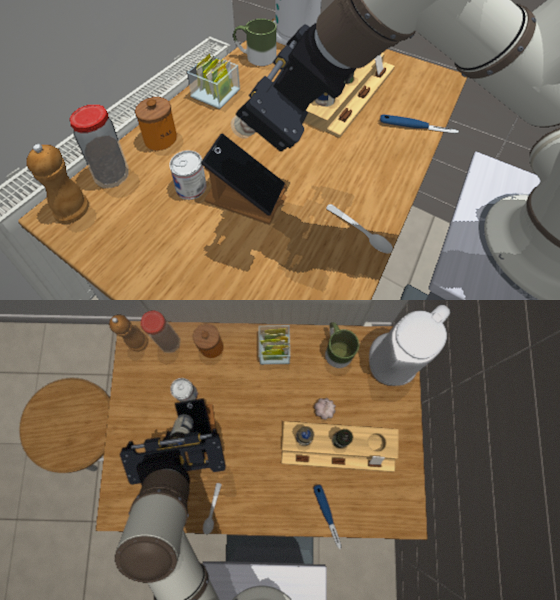

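The side view shows the jar base at about (243,248), against a predicted (242,248), lined up with the lens. The top view shows the right well empty and everything else in place. I'll settle briefly, then hand in.

Call:
move_arm(series=[{"grip":0,"xyz":[0,0,0],"angular":[0,0,0]},{"grip":0,"xyz":[0,0,0],"angular":[0,0,0]},{"grip":0,"xyz":[0,0,0],"angular":[0,0,0]},{"grip":0,"xyz":[0,0,0],"angular":[0,0,0]},{"grip":0,"xyz":[0,0,0],"angular":[0,0,0]}])

```text
time_s: 7.85
tcp_pos: [0.4423, 0.1759, 0.24]
ee_rot: [[0.805, 0.17, 0.568], [0.138, -0.985, 0.099], [0.577, -0.001, -0.817]]
wrist_force: [-0.3, 0.3, -1.4]
gripper_width: 0.46
gripper_force: 30.0
```

Run:
```python
from h import *
T=LENS+n*(.09+.076); print(go(T,RH),r.sense()['gripper_force']); print(r.finish_job())
```

```text
(array([-1.8,  1. ,  1.2]), array([-0.001, -0.004, -0.001])) 29.997782127917958
the job is handed in; nothing more can be done
None
```

The job is handed in at about 8 s: the arm is still gripping the carded jar steadily (30 N), its base facing the phone's camera about 9 cm away and within about 2 mm of the target I measured, and nothing else appeared to have moved; no verdict came back.

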